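# Mount the fresh label-paper roll on its spindle

## Robot

A 6-joint arm with a two-finger parallel gripper is mounted at the origin on a cart in front of the work surface, level with it; the furniture and walls round the work are solid. World frame = base frame: x ahead of the robot, y to its left, z up, the work surface at z = 0. Lengths are in mm, angles in rad, forces in N, time in s.
With the tool pointing down it reaches from about 275 to 750 mm from the base axis. Payload 10.2 kg.
Tool frame: the origin (TCP) lies on the centre line of the jaws, within the pads' length; the fingertips stand 25 mm ahead of it and the grasp point (between the pads) lies 6 mm ahead of it; z points along the fingers, y is the direction in which the jaws open and shut (so a half turn about z gives the same grasp; the last joint's range is limited). The gripper opens to 88 mm and grips with 3 to 60 N. Pads are 18 mm wide; open, the fingers measure 123 mm over their backs; the gripper's body (75 mm by 187 mm) begins 45 mm behind the grasp point.
Start: joints at [-0.223, 0.313, 1.498, -0, 1.331, -0.223], TCP at [525.006, -0.013, 232.32] pointing down, gripper open.
Joint ranges: [-2.94, 2.94], [-0.97, 2.17], [0.19, 2.56], [-1.23, 4.37], [0.02, 3.11], [-2.88, 2.88]. Speed limits (rad/s): [2.39, 2.39, 3.01, 3.14, 3.14, 3.14].

## Interface

Orientations are given as a unit quaternion [w, x, y, z].
In Python, from bench import env, grab_frame gives the robot as it stands.
- The arm moves only by the shell command python3 -m creep 'ROWS' [FORCE]. ROWS is JSON, a list that holds one entry, the list of rows, each a list of 5 numbers: the opening, from 0 (shut) to 1 (fully open), then the shift along the tool's x, y, z in m, then the turn about the tool's z in rad. In form: [[[gripper, x, y, z, spin], ...]]. A call has 1 to 5 rows; each row is the pose to reach, as a shift and turn from the pose commanded when the call began, along the tool's axes at that moment; what a row does not reach only later rows make up. A row lasts 1/12 s, in which the tool goes at most 41.7 mm and 7.16 degrees, less where a joint would pass 70% of its speed; a pose out of reach is approached as far as the arm can. A call with a gripper value outside its range is refused whole. The fingers move at their own pace and stop on an object; FORCE is the grip in N (left out, the last holds). Time passes only in rows, so rows that repeat a pose let the fingers close. It gives the time, the measured TCP pose, the force and the opening at its end, in the units of the state.
- env.observe(): the state, without advancing time (a new reading comes with each control period).
- grab_frame(name): name is "scene" or "side" or "wrist"; returns a dict with "image" (480x640x3 uint8, blue, green, red), "fx", "fy", "cx", "cy" (pixels), "R" (3x3) and "t" (3): a world point X has camera coordinates R X + t. Camera axes: x right, y down, z forward; pixel columns grow to the right and rows downward; lengths in mm; the calibration is good to about 2 mm. The wrist camera is an equidistant fisheye: a pixel r from the principal point sees the ray r / f radians off the axis. A picture is of the moment at which its call begins. There is no depth.
- env.hand_in(): hands the job in, once; it reports no verdict.
The state is a dict: "clock": time; "joint_pos": joint angles; "dq": joint speeds; "joint_torque": joint torques, N m; "tool_pos": TCP position; "tool_rot": TCP orientation; "force": force on the tool from outside, world axes, zero at the start; "torque": the same for the moment, N m; "finger_gap": opening from 0.0 (shut) to 1.0 (fully open).
Only numpy, scipy, OpenCV 4.12 (cv2) and the standard library are available. Lean on these libraries where they do the work, as an engineer would, in place of code of your own. Each camera call takes 0.05 s, during which the arm holds its last target. There are 200 camera calls.

## Task

Put the fresh, full roll of label paper onto the upright spindle of the countertop holder: thread it over the rod and lower it, without letting it drop, until it stands flat on the base, then let go. Leave the bare cardboard core standing where it is.

Things in the scene. Friction and masses are not known exactly. Their poses are not given: they have to be found in the camera images.
- paper_roll: The fresh roll: white paper wound on a cardboard core, a rigid cylinder 56 mm in diameter and 90 mm high with a round bore 34 mm wide right through it, about 0.12 kg, standing on end on the worktop. Origin at the centre of its underside, z up along its axis. It may be gripped across its diameter in any direction.
- holder: Roll holder, fixed to the worktop: round dark steel base, 120 mm in diameter, flat top 12 mm above the worktop; in its middle an upright steel rod 14 mm thick (19 mm collar, 2 mm high, at its foot) with a domed finial 18 mm wide, top 106 mm above the worktop. Origin: centre of the base's underside, on the rod's axis, z up. The mounted roll's origin lies 12 mm above it.
- bare_core: The used-up roll's empty core, to be left standing: a brown cardboard tube 39 mm in diameter, 90 mm high, bore 34 mm, 0.03 kg, standing on end on the worktop. Origin at the centre of its underside, z up along its axis. Core, roll and holder stand at least 150 mm apart, centre to centre. (A range hood above the cooker at the left and wall cabinets at the back overhang: cross in straight lines.)

How it is judged (in metres and radians):
At the end, for the whole second after the job is handed in: The full roll is on the spindle, its axis within 14 mm of the rod's (the rod is inside the bore), its underside on the base top (within 6 mm), upright within 0.1 rad and at rest; the bare core still stands upright within 30 mm of where it was (horizontal distance between paper_roll and holder below 0.014 m and z of paper_roll in the frame of holder between 0.008 and 0.018 m and angle between each of paper_roll, bare_core's own z axis and vertical below 0.1 rad and linear speed of paper_roll below 0.02 m/s and distance of bare_core from where it was at the start of the episode below 0.03 m); the robot touches nothing.
It fails at once if the roll was let fall down the spindle (faster than 0.6 m/s, a free fall of about 18 mm) (linear speed of paper_roll above 0.6 m/s and horizontal distance between paper_roll and holder below 0.02 m and z of paper_roll in the frame of holder below 0.12 m).
It fails at once if the bare core was pushed away by more than 30 mm or knocked over (distance of bare_core from where it was at the start of the episode above 0.03 m or angle between bare_core's own z axis and vertical above 0.4 rad).
It also fails if it takes over 51 s, if anything falls off the work surface, if the arm or the gripper's body presses on something with over 40 N, if the wrist force passes 120 N, or if a joint passes its speed limit or range.

## Working session

There is one attempt and no reset: what is moved stays moved. The work goes in short steps, Python scripts to look and compute and a shell command to move; the robot and the scene stay as the last step left them, time stands still between calls to the robot, and variables do not carry over. Pictures are saved under pics/ and viewed, about 8 in all and at most 12, crops included, and the job is handed in when it is done.

```bash
mkdir -p pics; ls
python3 - <<'E'
from bench import env, grab_frame
import cv2
for n in ("scene","side"):
    f=grab_frame(n); cv2.imwrite(f"pics/{n}0.png",f["image"]); print(n,f["fx"],f["cx"],f["cy"],f["R"],f["t"])
s=env.observe(); print(s["clock"],s["tool_pos"],s["tool_rot"],s["finger_gap"])
E
```

```text
pics
scene 603.2648698067654 319.83722705334884 242.68421317600433 [[ 0.54474963 -0.83833614 -0.02098449]
 [-0.56567359 -0.34887073 -0.7471965 ]
 [ 0.61908096  0.41890539 -0.66427182]] [-325.9182235   273.67534607  792.5008512 ]
side 483.35237152622 321.8813947401806 238.66385634729144 [[-0.95880379 -0.2833285   0.02050009]
 [-0.16636886  0.50157762 -0.84896484]
 [ 0.23025355 -0.81740128 -0.52805156]] [422.83863063 136.67267833 702.2114757 ]
0.1 [5.24775988e+02 4.20685717e-02 2.31836199e+02] [-4.82762425e-04  7.07112974e-01  7.07100360e-01 -2.99099803e-04] 1.0000973488814993
```

View pics/scene0.png

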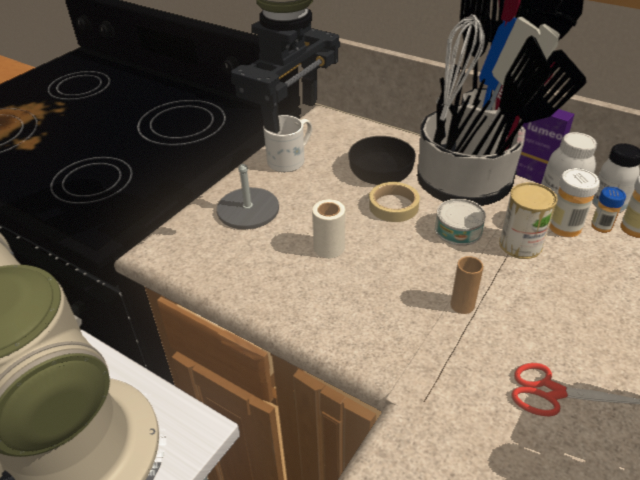

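View pics/side0.png

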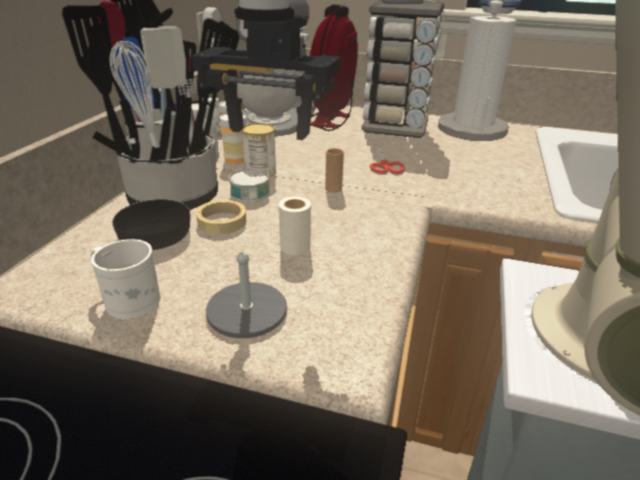

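Scene view: finial top is at (243,168), roll top at (329,210) and core top at (468,264). Side view: finial at (243,256), roll top at (295,204) and core top at (335,153).

```bash
cat > h.py <<'E'
import numpy as np, cv2
from bench import env, grab_frame
def ray(f,u,v):
    x,y=(u-f["cx"])/f["fx"],(v-f["cy"])/f["fy"]
    R=np.array(f["R"]); return -R.T@np.array(f["t"]), R.T@np.array([x,y,1])
def atz(f,u,v,z):
    c,d=ray(f,u,v); return (c+d*(z-c[2])/d[2])[:2].round(1)
E
python3 - <<'E'
from h import *
S=grab_frame("scene");D=grab_frame("side")
for n,z,a,b in [("fin",104,(243,168),(243,256)),("base",12,(248,206),(246,308)),("roll",90,(329,210),(295,204)),("core",90,(468,264),(335,153))]:
    print(n,atz(S,*a,z),atz(D,*b,z))
a=[cv2.resize(S["image"][140:270,200:360],None,fx=4,fy=4,interpolation=cv2.INTER_CUBIC)]
b=cv2.resize(D["image"][190:340,195:325],None,fx=4,fy=4,interpolation=cv2.INTER_CUBIC)
cv2.imwrite("pics/cs.png",a[0]);cv2.imwrite("pics/cd.png",b)
E
```

```text
fin [517.  110.1] [520.  123.7]
base [521.8 114.1] [521.2 124.9]
roll [510.3 -77.9] [511.4 -69. ]
core [ 509.6 -326.9] [ 507.1 -315.7]
```

View pics/cs.png

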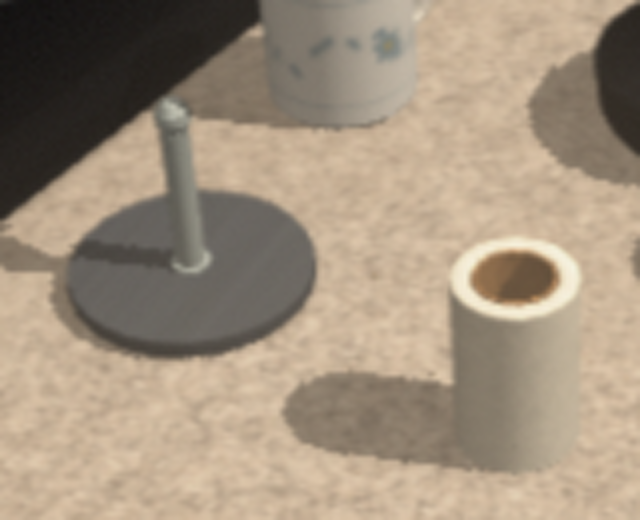

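View pics/cd.png

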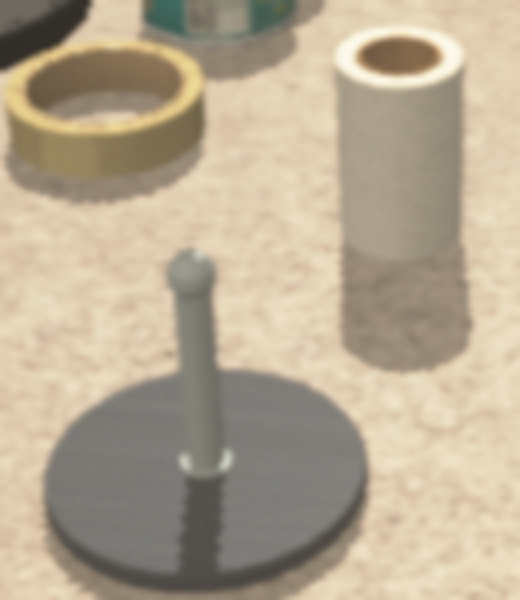

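Crops refine these to: scene finial (243,168), collar (247.8,205.5), roll (328.8,209.8); side finial (242.8,257.5), collar (246.5,305.8), roll (295,204.3). The two views disagree by about 10 mm in y. I'll check which camera is off using the known fingertip positions and the wrist view.

Run:
```python
from h import *
p=np.array(env.observe()["tool_pos"]); o=[]
for n in ("scene","side"):
    f=grab_frame(n); R=np.array(f["R"]);t=np.array(f["t"]); im=f["image"].copy()
    for dx in (-44,44,-61.5,61.5):
        X=R@(p+[dx,0,-25])+t; u=f["fx"]*X[0]/X[2]+f["cx"];v=f["fy"]*X[1]/X[2]+f["cy"]; print(n,dx,u.round(1),v.round(1))
        cv2.circle(im,(round(u),round(v)),1,(0,0,255),-1)
    im=im[30:150,210:350] if n=="scene" else im[30:150,190:350]
    o.append(cv2.resize(im,(400,400*im.shape[0]//im.shape[1]),interpolation=cv2.INTER_CUBIC)[:300])
w=grab_frame("wrist"); print({k:w[k] for k in w if k!="image"})
m=np.zeros((600,800,3),np.uint8)
for i,x in enumerate(o): m[:x.shape[0],400*i:400*i+400]=x
m[300:,:400]=cv2.resize(w["image"],(400,300))
cv2.imwrite("pics/m.png",m)
```

```text
scene -44 276.6 145.8
scene 44 307.6 121.2
scene -61.5 270.0 151.0
scene 61.5 313.4 116.6
side -44 298.5 156.9
side 44 242.8 149.4
side -61.5 310.0 158.4
side 61.5 232.1 147.9
{'fx': 371.64829954431775, 'fy': 371.64829954431775, 'cx': 318.2118298980288, 'cy': 242.17780334728576, 'R': array([[ 9.99999742e-01, -4.71503851e-04, -5.42025562e-04],
       [-3.12266678e-04, -9.64760974e-01,  2.63127658e-01],
       [-6.46990814e-04, -2.63127421e-01, -9.64760873e-01]]), 't': array([-523.84053072,  -35.6876603 ,  389.02305829])}
```

View pics/m.png

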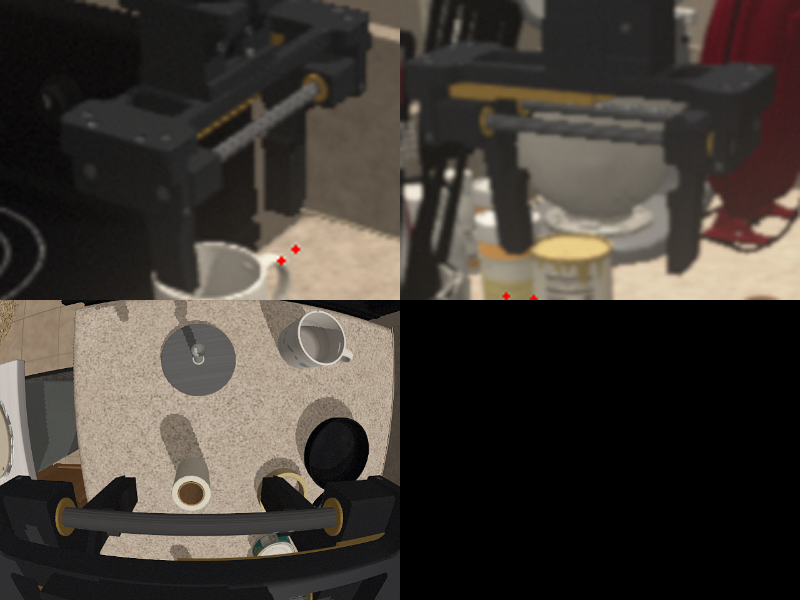

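In the scene view the fingertips appear at about (273,131.5) and (311,103.5), and in the side view at (304,138) and (236,130). That is higher than projected. The wrist view shows roll top (305.6,309), finial (317,80) and collar (317,94). I'll triangulate all of these.

```bash
cat >> h.py <<'E'
def wray(f,u,v):
    d=np.array([u-f["cx"],v-f["cy"]]); r=np.hypot(*d); th=r/f["fx"]
    R=np.array(f["R"]); return -R.T@np.array(f["t"]), R.T@np.array([*(d/r*np.sin(th)),np.cos(th)])
def watz(f,u,v,z):
    c,d=wray(f,u,v); return (c+d*(z-c[2])/d[2])[:2].round(1)
def tri(rs):
    A=0;b=0
    for c,d in rs:
        d=d/np.linalg.norm(d); P=np.eye(3)-np.outer(d,d); A=A+P;b=b+P@c
    X=np.linalg.solve(A,b); return X.round(1),[np.linalg.norm(np.cross(X-c,d/np.linalg.norm(d))).round(1) for c,d in rs]
E
python3 - <<'E'
from h import *
S=grab_frame("scene");D=grab_frame("side");W=grab_frame("wrist")
for n,a,b,w in [("fin",(243,168),(242.8,257.5),(317,80)),("collar",(247.8,205.5),(246.5,305.8),(317,94)),("roll",(328.8,209.8),(295,204.3),(305.6,309)),("core",(468,264),(335,153),None),("tipnear",(273,131.5),(304,138),None),("tipfar",(311,103.5),(236,130),None)]:
    r=[ray(S,*a),ray(D,*b)]; print(n,*tri(r)); 
    if w: print('  w',*tri(r+[wray(W,*w)]))
for n,w,z in [("fin",(317,80),104),("collar",(317,94),13),("roll",(305.6,309),90)]: print(n,watz(W,*w,z))
for f in(S,D,W): print(ray(f,1,1)[0].round())
E
```

```text
fin [524.2 117.1  96.8] [np.float64(0.5), np.float64(0.5)]
  w [523.7 117.1  97. ] [np.float64(0.7), np.float64(0.4), np.float64(0.6)]
collar [524.3 117.2   9.7] [np.float64(0.5), np.float64(0.5)]
  w [523.7 117.3  10.1] [np.float64(0.9), np.float64(0.4), np.float64(0.9)]
roll [513.8 -75.   86.4] [np.float64(0.4), np.float64(0.4)]
  w [513.3 -74.9  86.6] [np.float64(0.6), np.float64(0.4), np.float64(0.6)]
core [ 510.7 -326.1   86.9] [np.float64(1.5), np.float64(1.5)]
tipnear [473.2  -1.  236.7] [np.float64(0.5), np.float64(0.5)]
tipfar [578.5  -1.3 235.6] [np.float64(0.1), np.float64(0.1)]
fin [523.1 115.9]
collar [522.8 117.2]
roll [512.9 -73.2]
[-158. -510.  724.]
[266. 625. 478.]
[524.  68. 385.]
```

```bash
python3 - <<'E'
from h import *
W=grab_frame("wrist");S=grab_frame("scene")
for z in (80,95,110): print("mug",z,watz(W,278*1.6,40*1.6,z),watz(W,345*1.6,40*1.6,z), atz(S,265,128,z),atz(S,306,120,z))
print("tape L",watz(W,258*1.6,188*1.6,25),atz(S,370,198,25))
im=W["image"][240:480]; cv2.imwrite("pics/w1.png",im)
s=S["image"][60:150,240:340];D=grab_frame("side")["image"][80:170,215:315]
cv2.imwrite("pics/f.png",cv2.resize(np.hstack([s,D]),None,fx=4,fy=4,interpolation=cv2.INTER_CUBIC))
E
python3 -m creep '[[[1,-0.0375,-0.006,0,0],[1,-0.075,-0.012,0,0],[1,-0.075,-0.012,0.01,0]]]'
```

```text
mug 80 [630.2 139.4] [741.5 156.3] [679.9 185.2] [749.8 130.9]
mug 95 [625.  135.9] [730.8 151.9] [660.4 169.1] [728.7 116. ]
mug 110 [619.8 132.4] [720.1 147.6] [640.9 152.9] [707.5 101. ]
tape L [626.3 -96.2] [650.3 -80.4]
clock: 0.9
tool_pos: [513.0, -79.9, 223.6]
tool_rot: [0.002, 0.708, 0.706, -0.0]
force: [-0.1, 0.5, -0.0]
finger_gap: 1.002
```

View pics/f.png

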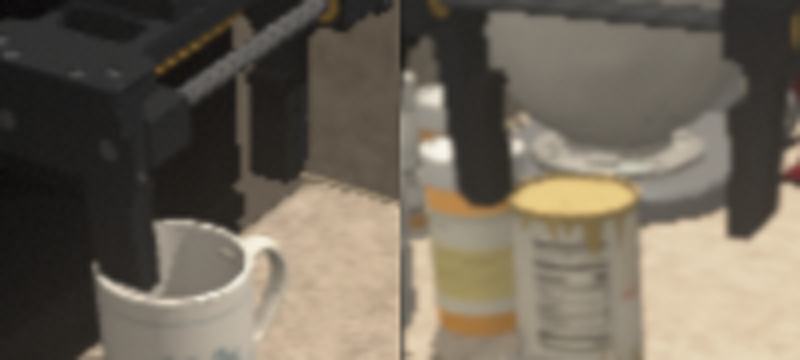

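The fingers really do end about 30 mm higher than the stated geometry suggests. I'll descend partway and check them against the roll.

```bash
python3 -m creep '[[[1,0,0,0.04,0],[1,0,0,0.08,0],[1,0,0,0.12,0],[1,0,0,0.12,0],[1,0,0,0.12,0]]]'
python3 - <<'E'
from h import *
s=env.observe(); print(s["tool_pos"])
S=grab_frame("scene");D=grab_frame("side")
a=S["image"][110:260,240:390];b=D["image"][110:260,220:370]
cv2.imwrite("pics/g.png",cv2.resize(np.hstack([a,b]),None,fx=2.66,fy=2.66,interpolation=cv2.INTER_CUBIC))
E
```

```text
clock: 1.32
tool_pos: [512.6, -74.7, 102.1]
tool_rot: [-0.001, 0.707, 0.707, -0.001]
force: [-0.1, -0.2, 0.8]
finger_gap: 0.997
[512.61012391 -74.73345824 102.07394701]
```

View pics/g.png

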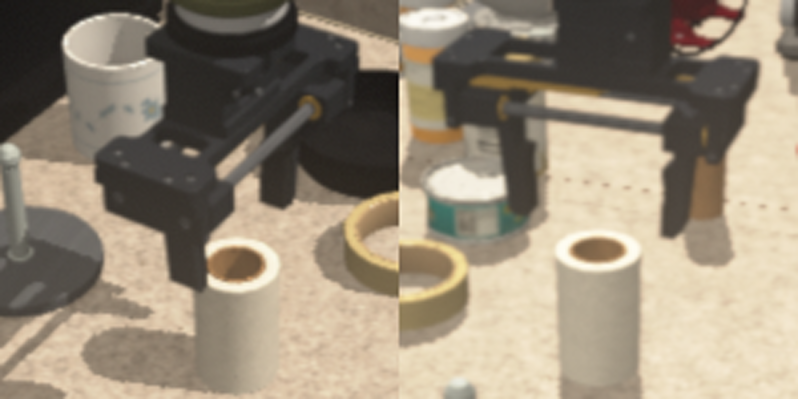

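Fingers straddle the roll and the tips are still above its top: scene (309.5,217) and (344.5,186), side (323,197) and (265.5,190).

```bash
python3 - <<'E'
from h import *
S=grab_frame("scene");D=grab_frame("side")
for a,b in [((309.5,217),(323,197)),((344.5,186),(265.5,190))]: print(*tri([ray(S,*a),ray(D,*b)]))
E
python3 -m creep '[[[1,0,0,0.025,0],[1,0,0,0.05,0],[1,0,0,0.05,0]]]'
```

```text
[461.6 -72.6 108.4] [np.float64(1.8), np.float64(1.8)]
[566.6 -74.5 104.4] [np.float64(1.0), np.float64(1.0)]
clock: 1.77
tool_pos: [511.8, -74.5, 50.5]
tool_rot: [-0.002, 0.707, 0.707, -0.001]
force: [0.1, 0.6, -1.0]
finger_gap: 1.002
```

```bash
python3 -m creep '[[[0.5,0,0,0,0],[0.5,0,0,0,0],[0.5,0,0,0,0],[0.5,0,0,0,0],[0.5,0,0,0,0]]]' 25; python3 -m creep '[[[0.5,0,0,0,0],[0.5,0,0,0,0],[0.5,0,0,-0.005,0],[0.5,0,0,-0.01,0],[0.5,0,0,-0.015,0]]]'
python3 - <<'E'
from h import *
s=env.observe(); print(s["tool_pos"])
S=grab_frame("scene");D=grab_frame("side")
a=S["image"][110:260,240:390];b=D["image"][110:260,220:370]
cv2.imwrite("pics/g2.png",cv2.resize(np.hstack([a,b]),None,fx=2.66,fy=2.66,interpolation=cv2.INTER_CUBIC))
E
```

```text
clock: 2.18
tool_pos: [513.5, -75.2, 53.3]
tool_rot: [0.001, 0.707, 0.707, 0.0]
force: [1.1, 0.3, 1.1]
finger_gap: 0.645
clock: 2.6
tool_pos: [512.8, -75.0, 67.7]
tool_rot: [-0.0, 0.707, 0.707, -0.0]
force: [-0.5, 0.4, -0.9]
finger_gap: 0.634
[512.80842209 -74.96199727  67.66671801]
```

View pics/g2.png

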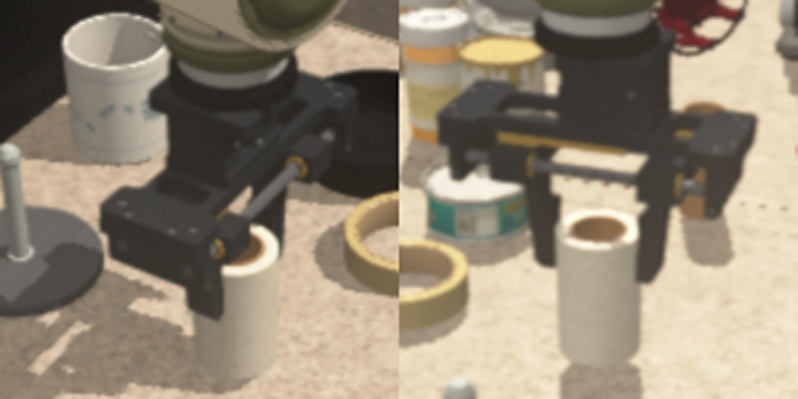

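The roll is gripped about 30 mm deep and lifted upright. Next: raise it until the underside clears the finial, then cross.

```bash
python3 -m creep '[[[0.5,0,0,-0.03,0],[0.5,0,0,-0.06,0],[0.5,0,0,-0.09,0],[0.5,0,0,-0.115,0],[0.5,0,0,-0.115,0]]]'; python3 -m creep '[[[0.5,0.025,0.001,0,0],[0.5,0.055,0.003,0,0],[0.5,0.085,0.005,0,0],[0.5,0.115,0.006,0,0],[0.5,0.145,0.008,0,0]]]'; python3 -m creep '[[[0.5,0.02,0.001,0,0],[0.5,0.035,0.002,0,0],[0.5,0.0465,0.0025,0,0],[0.5,0.0465,0.0025,0,0],[0.5,0.0465,0.0025,0,0]]]'
python3 - <<'E'
from h import *
s=env.observe(); print(s["tool_pos"],s["finger_gap"])
S=grab_frame("scene");D=grab_frame("side")
a=S["image"][90:240,170:320];b=D["image"][190:340,170:320]
cv2.imwrite("pics/g3.png",cv2.resize(np.hstack([a,b]),None,fx=2.66,fy=2.66,interpolation=cv2.INTER_CUBIC))
E
```

```text
clock: 3.12
tool_pos: [514.7, -75.6, 187.0]
tool_rot: [0.004, 0.707, 0.707, 0.002]
force: [0.6, -0.2, -0.6]
finger_gap: 0.632
clock: 3.53
tool_pos: [520.4, 71.4, 181.2]
tool_rot: [-0.001, 0.707, 0.707, -0.001]
force: [0.2, 0.4, -0.9]
finger_gap: 0.631
clock: 3.95
tool_pos: [523.3, 116.3, 181.7]
tool_rot: [-0.0, 0.707, 0.707, -0.0]
force: [-1.4, -1.7, -2.0]
finger_gap: 0.631
[523.28383878 116.33185691 181.70420937] 0.6305665273192056
```

View pics/g3.png

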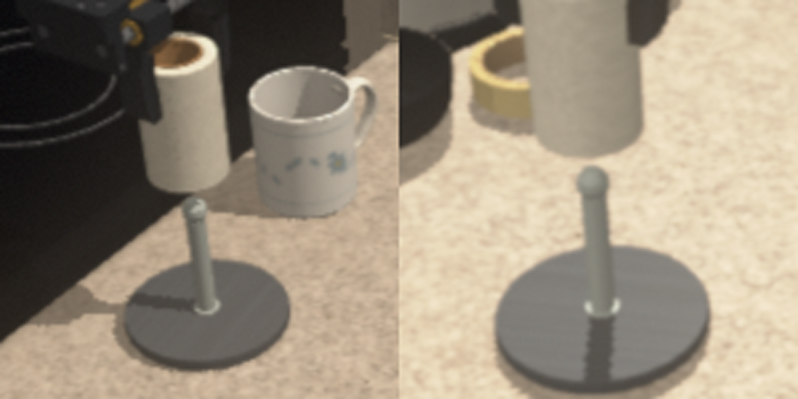

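The roll hangs coaxial with the rod. Side offset is about 0 and scene offset about 1 px (2 mm), against 8 mm clearance. Lowering slowly.

```bash
python3 -m creep '[[[0.5,0,0,0.012,0],[0.5,0,0,0.024,0],[0.5,0,0,0.036,0],[0.5,0,0,0.048,0],[0.5,0,0,0.06,0]]]';  python3 -m creep '[[[0.5,0,0,0.012,0],[0.5,0,0,0.024,0],[0.5,0,0,0.036,0],[0.5,0,0,0.046,0],[0.5,0,0,0.052,0]]]'; python3 -m creep '[[[0.5,0,0,0.001,0],[0.5,0,0,0.002,0],[0.5,0,0,0.003,0],[0.5,0,0,0.003,0]]]'
```

```text
clock: 4.47
tool_pos: [523.6, 115.4, 121.8]
tool_rot: [0.0, 0.708, 0.707, -0.0]
force: [0.7, 1.0, -1.6]
finger_gap: 0.632
clock: 4.88
tool_pos: [523.2, 115.7, 69.2]
tool_rot: [-0.0, 0.707, 0.707, -0.0]
force: [0.3, -0.7, -1.8]
finger_gap: 0.632
clock: 5.22
tool_pos: [523.7, 116.4, 67.7]
tool_rot: [0.0, 0.707, 0.707, 0.0]
force: [-0.2, 0.7, -1.3]
finger_gap: 0.633
```

```bash
python3 -m creep '[[[0.5,0,0,0.001,0],[0.5,0,0,0.002,0],[0.5,0,0,0.002,0]]]'; python3 -m creep '[[[0.5,0,0,0.001,0],[0.5,0,0,0.0015,0],[0.5,0,0,0.0015,0]]]'
```

```text
clock: 5.47
tool_pos: [523.5, 116.5, 65.3]
tool_rot: [0.0, 0.707, 0.707, 0.0]
force: [-0.0, -0.9, -1.4]
finger_gap: 0.63
clock: 5.72
tool_pos: [523.6, 116.6, 65.1]
tool_rot: [0.0, 0.707, 0.707, 0.0]
force: [-5.4, -0.4, 11.6]
finger_gap: 0.632
```

The force rose to 11.6 N, so the roll is on the base. Opening and retreating straight up.

```bash
python3 -m creep '[[[0.7,0,0,-0.001,0],[0.8,0,0,-0.001,0],[1,0,0,-0.001,0],[1,0,0,-0.001,0],[1,0,0,-0.001,0]]]'; python3 -m creep '[[[1,0,0,-0.02,0],[1,0,0,-0.05,0],[1,0,0,-0.08,0],[1,0,0,-0.11,0],[1,0,0,-0.13,0]]]'; python3 -m creep '[[[1,0,0,0,0],[1,0,0,0,0],[1,0,0,0,0]]]'
python3 - <<'E'
from h import *
S=grab_frame("scene");D=grab_frame("side")
cv2.imwrite("pics/g4.png",np.hstack([cv2.resize(S["image"][90:330,170:490],(400,300)),cv2.resize(D["image"][130:340,150:430],(400,300))]))
E
```

```text
clock: 6.13
tool_pos: [523.5, 116.5, 64.7]
tool_rot: [-0.0, 0.707, 0.707, -0.0]
force: [-0.1, 0.1, 0.2]
finger_gap: 0.978
clock: 6.55
tool_pos: [524.0, 116.5, 197.6]
tool_rot: [0.001, 0.707, 0.707, 0.001]
force: [0.3, -0.7, 0.3]
finger_gap: 0.999
clock: 6.8
tool_pos: [523.0, 116.5, 193.5]
tool_rot: [-0.001, 0.707, 0.707, -0.001]
force: [-0.3, -0.4, 0.4]
finger_gap: 1.002
```

View pics/g4.png

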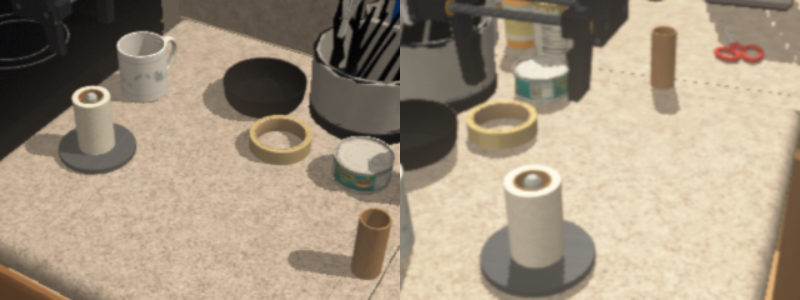

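The roll stands upright and flat on the base, with the finial centred in the bore (scene crop (92,97), side crop (533,180)). The core is untouched and the gripper is clear.

```bash
python3 -c "
from bench import env
print(env.hand_in())"
```

```text
the job is handed in; nothing more can be done
None
```

The roll is on the spindle and the job is handed in. No verdict came back, so this rests on my own checks. I gripped it near the top at 25 N, carried it level over the rod and lowered it at about 0.15 m/s. It touched the base at 11.6 N; I then let go and backed straight up. It took about 7 s on the robot's clock.

**Last checks:** the final images show the roll upright and flat on the base, with the finial centred in the bore. The bare core is still standing where it was, the gripper is clear, and the force reading is near zero. I judged these by eye and did not measure the final roll position.

**What disagreed:**
- **Fingertip height:** the cameras put the fingertips about 30 mm higher than the stated geometry, roughly level with the TCP instead of 25 mm ahead of it. I set the grasp height from the images.
- **Camera heights:** the fixed cameras read about 3–4 mm low in z.

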